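Clear the slide boxes and show the slide's label to the reader

TASK

Clear the place in front of the label reader by stacking the two loose slide boxes squarely on the bottom box, released, first the thick one, then the thin one on top of it. Then lift the framed slide out of its rack and show its label to the reader: find the frosted end by its small notched corner, and hold the label at the reader's reading point with the label side up, tilted to face the reader's window squarely, the slide's long side level and the notched edge uppermost. Finish while still holding it there; never touch the reader, and leave the beaker, dropper bottle and tip box where they stand.

Things in the scene. Friction and masses are not known exactly. Their poses are not given: they have to be found in the camera images.
- bottom_box_center (a point): Closed grey plastic slide box, 92 mm long (x) by 60 mm wide (y) by 30 mm high, flat top and bottom, seam all round, small latch on one end. Point at its centre, 15 mm above its underside; axes are the box's. The bottom of the column, 500 g, loose, standing to the robot's right.
- thick_box_center (a point): Closed grey plastic slide box, 92 mm long (x) by 60 mm wide (y) by 40 mm high, flat top and bottom, seam all round, small latch on one end. Point at its centre, 20 mm above its underside; axes are the box's. The thicker of the two loose boxes, about 160 g, on the bench between the bottom box and the rack.
- thin_box_center (a point): Closed grey plastic slide box, 92 mm long (x) by 60 mm wide (y) by 24 mm high, flat top and bottom, seam all round, small latch on one end. Point at its centre, 12 mm above its underside; axes are the box's. The thinner of the two loose boxes, about 100 g, on the bench between the bottom box and the rack; the two may have changed places.
- slide_center (a point): Centre of the framed glass slide: 110 mm long (x), 10 thick (y), 52 high (z), 60 g, white ends and edges round a clear middle, standing on a long edge in the rack, top 58 mm above the bench. The ends look alike but for a 12 x 12 mm notch in one upper corner: that is the frosted end (+x, notch at +x +z). The label face is the one seen with the notch at upper right; it looks along -y.
- slide_label (a point): Centre of the label field on the slide (not marked): on the label face at the frosted end, at mid height (+38, -5, 0 mm from the slide's centre in the slide's frame). Axes are the slide's.
- slide_clear (a point): The corresponding point at the other end of the label face (slide frame -38, -5, 0 mm from the centre). Axes are the slide's.
- slide_sight (a point): Imaginary point 150 mm straight out from the label field along the slide's -y; it falls on the reader's window when the label is at the reading point and faces the window squarely.
- slide_rack: Dark steel slide rack, 142 x 66 mm, fixed to the bench, at any turn. Origin under its centre. The slot runs along its x: 13 mm wide, 114 mm long, floor 6 mm up, between two rails 24 mm high that reach 18 mm either side of the middle. The slide stands in the slot and lifts straight up.
- reader: Label reader, fixed: round grey foot of 90 mm diameter, post 324 mm high, and a head (56 x 60 x 42 mm) to one side of the post, towards the robot's right, whose window looks down at 45 degrees along the reader's -x and -z. Origin under the foot's centre; x is level, from the reading point to the post.
- reader_window (a point): Centre of the dark window in the reader's head, 276 mm above the bench and 84 mm from the post's axis.
- reader_focus (a point): The reading point in the air, 150 mm straight out from the window: 170 mm above the bench, 190 mm from the post's axis along the reader's -x. Axes are the reader's. With the label here facing the window and the notched edge uppermost, the slide's x lies along the reader's y, its other end on the -y side.
- beaker: Glass beaker, 69 mm across, 82 mm high. Bystander, loose: leave it where it is. Origin under its centre.
- dropper: White dropper bottle with a pointed tip, 51 mm across, 143 mm high. Bystander, loose: leave it where it is. Origin under its centre.
- tips: Pipette tip box with a clear lid, 94 x 118 mm, 78 mm high. Bystander, loose: leave it where it is. Origin under its centre.

How it is judged:
By the outcome, as a careful person would: the job done as asked, in the order asked, and still so for the second after the job is handed in, while the arm keeps its last pose, push and grip.
It also fails if it takes over 72 s, if anything falls off the work surface, if the arm or the gripper's body presses on something with over 40 N, if the wrist force passes 120 N, or if a joint passes its speed limit or range.

ROBOT

A 7-joint arm with a two-finger parallel gripper is mounted at the origin on a cart in front of the work surface, level with it; the furniture and walls round the work are solid. World frame = base frame: x ahead of the robot, y to its left, z up, the work surface at z = 0. Lengths are in mm, angles in rad, forces in N, time in s.
With the tool pointing down it reaches from about 425 to 875 mm from the base axis. Payload 8.4 kg.
Tool frame: the origin (TCP) lies at the very end of the fingers, on their centre line; the grasp point (between the pads) lies behind it (env.hold_point_z is the z of the grasp point in the tool frame, in mm); z points along the fingers, y is the line along which they close (so a half turn about z gives the same grasp; the last joint's range is limited). The gripper opens to 87 mm and grips with 3 to 60 N. Pads are 19 mm wide; open, the fingers measure 117 mm over their backs; the gripper's body (75 mm by 190 mm) begins 51 mm behind the grasp point.
Start: joints at [1.095, 0.333, 0.04, 1.465, -0.013, 1.343, -0.059], TCP at [239.141, -604.378, 190.646] pointing down, gripper open.
Joint ranges: [-2.58, 2.58], [-0.38, 2.09], [-1.3, 1.39], [0.25, 2.4], [-1.5, 4.64], [0.08, 2.09], [-2.65, 2.65]. Speed limits (rad/s): [2.22, 2.22, 2.79, 2.79, 3.14, 3.14, 3.14].

INTERFACE

Orientations are given as a unit quaternion [w, x, y, z].
In Python, from bench import env gives the robot as it stands.
- The arm moves only by the tool move_arm, never from a script. Its argument "deltas" is a list of rows, each an object with "offset": the shift along the tool's x, y, z in m, a list of three; "turn": the turn, a rotation vector about the tool's x, y, z in degrees, a list of three. In form: [{"offset": [tx, ty, tz], "turn": [rx, ry, rz]}, ...]. A call has 1 to 10 rows; each row shifts and turns the commanded pose from where the row before left it, along the tool's axes as they then stand; what a row does not reach is not made up. A row lasts 1/8 s, in which the tool goes at most 62.5 mm and 10.7 degrees, less where a joint would pass 70% of its speed; a pose out of reach is approached as far as the arm can. A call with a gripper value outside its range is refused whole. "jaw" is the finger opening in m, from 0 to 0.087, set as the call begins (left out, the last holds). The fingers move at their own pace and stop on an object; "newtons" is the grip in N (left out, the last holds). Time passes only in rows, so rows that do not move let the fingers close. It gives the time, the measured TCP pose, the force, the opening and the grip force at its end, in the units of the state.
- env.state(): the state, without advancing time (a new reading comes with each control period).
- env.snapshot(name): name is "side" or "top"; returns a dict with "pixels" (400x640x3 uint8, red, green, blue), "fx", "fy", "cx", "cy" (pixels), "eye" and "attitude" of the camera in the world. Camera axes: x right, y up, looking along -z (the intrinsics and any distortion apply to the point x, -y, -z); pixel columns grow to the right and rows downward; lengths in mm; the calibration is good to about 2 mm. A picture is of the moment at which its call begins. There is no depth.
- env.close_job(): hands the job in; it is judged then, once.
The state is a dict: "time_s": time; "joint_positions": joint angles; "qvel": joint speeds; "tau": joint torques, N m; "ee_pos": TCP position; "orientation": TCP orientation; "contact_force": force on the tool from outside, world axes, zero at the start; "moment": the same for the moment, N m; "finger_gap": finger opening in mm; "grip_force": force on a finger pad.
Only numpy, scipy, OpenCV 4.12 (cv2) and the standard library are available. Lean on these libraries where they do the work, as an engineer would, in place of code of your own. Each camera call takes 0.05 s, during which the arm holds its last target. There are 200 camera calls.

## Working session

There is one attempt and no reset: what is moved stays moved. The work goes in short steps, Python scripts to look and compute and a tool call to move; the robot and the scene stay as the last step left them, time stands still between calls to the robot, and variables do not carry over. Pictures are saved under pics/ and viewed, at most 10 in all, crops included, and the job is handed in when it is done.

Besides the shell and the picture viewer there is one more tool, called after "Call:" as name(argument=value, ...) on one line, values as JSON. move_arm: Moves the arm, as the interface text tells. Its arguments: {"type":"object","properties":{"deltas":{"type":"array"},"jaw":{"type":"number"},"newtons":{"type":"number"}},"required":["deltas"]}

```bash
mkdir -p pics; ls; python3 - <<'E'
from bench import env
import cv2,numpy as np
print(env.state()); print(env.hold_point_z)
for n in("side","top"):
    s=env.snapshot(n); cv2.imwrite(f"pics/{n}0.png",s["pixels"][:,:,::-1])
    print({k:v for k,v in s.items() if k!="pixels"})
E
```

```text
pics
{'time_s': 0.0, 'joint_positions': array([ 1.0947839 ,  0.33393135,  0.03985617,  1.46628125, -0.01341324,
        1.34328794, -0.05847723]), 'qvel': array([-0.0012267 , -0.00104041, -0.00138252,  0.00083666,  0.00027355,
        0.00124963,  0.00063284]), 'tau': array([ 9.11582447e-04, -6.56349349e+01,  1.33567236e+00, -4.03804708e+01,
       -5.96180535e-02,  4.45621961e-02,  1.72379650e-04]), 'ee_pos': array([ 238.96401226, -603.91600345,  189.74096501]), 'orientation': array([-7.96432360e-04,  9.82301871e-01,  1.87302858e-01, -1.99474096e-04]), 'contact_force': array([-0.07583673, -0.06746188,  0.3880667 ]), 'moment': array([ 0.02731248, -0.00131729,  0.0292601 ]), 'grip_force': 0.0, 'finger_gap': 86.58976890169284}
-18.700000000000003
{'fx': 368.2567781899008, 'fy': 368.2567781899008, 'cx': 313.7906139713552, 'cy': 194.33668219883913, 'eye': array([ 901.94293861,  650.20311458, 1105.44023441]), 'attitude': array([0.24626717, 0.0926079 , 0.30721943, 0.91454496])}
{'fx': 482.19750491417307, 'fy': 482.19750491417307, 'cx': 322.05910486327326, 'cy': 200.14679059577557, 'eye': array([ 306.4723428 ,   56.0562028 , 1946.48321817]), 'attitude': array([-0.69975931, -0.03989749,  0.04011985,  0.71213447])}
```

View pics/side0.png

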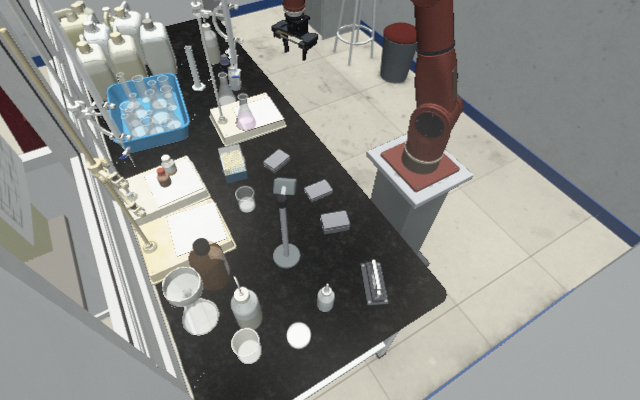

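View pics/top0.png

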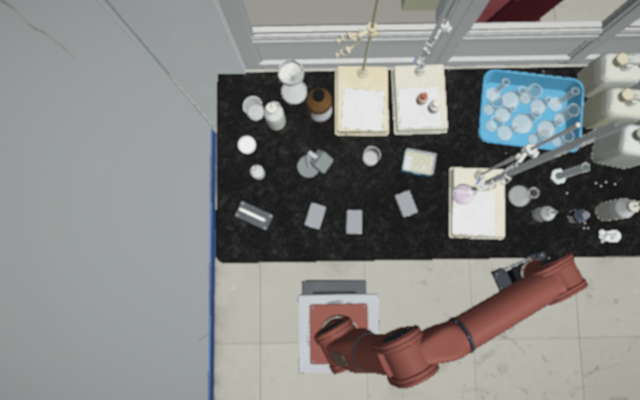

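```bash
cat > h.py <<'E'
from bench import env
import cv2,numpy as np
from scipy.spatial.transform import Rotation as R
def rot(q): return R.from_quat(np.r_[q[1:],q[0]])
def snap(n): return env.snapshot(n)
def proj(s,p):
    c=rot(s["attitude"]).inv().apply(np.atleast_2d(p)-s["eye"])
    return np.c_[s["cx"]+s["fx"]*c[:,0]/-c[:,2], s["cy"]+s["fy"]*c[:,1]/c[:,2]]
def plane(s,uv,z):
    uv=np.atleast_2d(uv).astype(float)
    d=rot(s["attitude"]).apply(np.c_[(uv[:,0]-s["cx"])/s["fx"],-(uv[:,1]-s["cy"])/s["fy"],-np.ones(len(uv))])
    return s["eye"]+d*((z-s["eye"][2])/d[:,2])[:,None]
def crop(s,x0,y0,w,h,k,name):
    cv2.imwrite("pics/"+name,cv2.resize(s["pixels"][y0:y0+h,x0:x0+w,::-1],None,fx=k,fy=k,interpolation=cv2.INTER_CUBIC))
def blobs(s,roi,lo,hi=256,k=8,amin=60):
    "bright blobs, contours at subpixel by upsampling; full pixel coordinates"
    x0,y0,w,h=roi
    g=cv2.cvtColor(s["pixels"][y0:y0+h,x0:x0+w],cv2.COLOR_RGB2GRAY)
    g=cv2.resize(g,None,fx=k,fy=k,interpolation=cv2.INTER_LINEAR)
    m=((g>=lo)&(g<hi)).astype(np.uint8)
    cs,_=cv2.findContours(m,cv2.RETR_EXTERNAL,cv2.CHAIN_APPROX_NONE)
    return [(c[:,0]+.5)/k-.5+[x0,y0] for c in cs if cv2.contourArea(c)>amin*k*k]
E
python3 - <<'E'
from h import *
t=snap("top"); s=snap("side")
crop(t,230,135,200,110,4,"t1.png"); crop(s,225,130,175,190,3.1,"s1.png")
for p in ((315,216),(354,222),(405,204)): print(t["pixels"][p[1],p[0]])
for lo in (75,100):
  for c in blobs(t,(230,135,200,110),lo):
    for z in (24,30,40):
        P=plane(t,c,z)[:,:2].astype(np.float32); r=cv2.minAreaRect(P)
        print(lo,z,c.mean(0).round(1),np.round(r[0],1),np.round(r[1],1),round(r[2],1))
st=env.state(); print(proj(t,st["ee_pos"]),proj(s,st["ee_pos"]))
E
```

```text
[168 171 175]
[167 171 174]
[165 169 173]
75 24 [353.9 221.6] [437.3 -71.6] [ 68.8 102.4] 87.6
75 30 [353.9 221.6] [436.9 -71.2] [ 68.6 102.1] 87.6
75 40 [353.9 221.6] [436.2 -70.5] [ 68.2 101.5] 87.6
75 24 [315.  215.5] [463.4  83.2] [ 70.2 103.7] 71.9
75 30 [315.  215.5] [462.9  83.1] [ 70.  103.4] 71.9
75 40 [315.  215.5] [462.1  82.9] [ 69.6 102.8] 71.9
75 24 [253.5 215.1] [469.6 328.9] [144.5  70.3] 64.3
75 30 [253.5 215.1] [469.1 328. ] [144.1  70.1] 64.3
75 40 [253.5 215.1] [468.3 326.6] [143.3  69.7] 64.3
75 24 [406.  203.3] [ 505.9 -282.9] [104.2  70. ] 19.8
75 30 [406.  203.3] [ 505.3 -281.9] [103.8  69.8] 19.8
75 40 [406.  203.3] [ 504.2 -280.1] [103.3  69.4] 19.8
75 24 [257.1 171.6] [645.3 314. ] [71.2 60.1] 33.0
75 30 [257.1 171.6] [644.3 313.2] [71.  59.9] 33.0
75 40 [257.1 171.6] [642.5 311.8] [70.6 59.6] 33.0
75 24 [313.8 163.3] [673.9  85. ] [117.2 139.2] 46.5
75 30 [313.8 163.3] [672.8  84.9] [116.8 138.8] 46.5
75 40 [313.8 163.3] [670.9  84.8] [116.2 138. ] 46.5
75 24 [416.6 161.8] [ 675.9 -332.7] [118.9 106.3] 78.6
75 30 [416.6 161.8] [ 674.7 -331.5] [118.5 106. ]
[... 1509 characters left out ...]
 161.8] [ 675.7 -333.6] [117.2 101.8] 78.2
100 30 [416.8 161.8] [ 674.5 -332.4] [116.9 101.5] 78.2
100 40 [416.8 161.8] [ 672.6 -330.3] [116.3 101. ] 78.2
100 24 [371.  155.4] [ 704.2 -147.1] [71.9 83.7] 55.2
100 30 [371.  155.4] [ 702.9 -146.5] [71.6 83.4] 55.2
100 40 [371.  155.4] [ 700.9 -145.4] [71.3 83. ] 55.2
100 24 [361.7 135.2] [ 788.1 -112.6] [210.9   6.2] 89.0
100 30 [361.7 135.2] [ 786.6 -112.1] [210.2   6.2] 89.0
100 40 [361.7 135.2] [ 784.1 -111.2] [209.1   6.2] 89.0
100 24 [246.5 144.2] [758.9 356.6] [82.1 78.1] 44.0
100 30 [246.5 144.2] [757.5 355.7] [81.9 77.8] 44.0
100 40 [246.5 144.2] [755.2 354.1] [81.5 77.4] 44.0
[[505.81182992 270.5804624 ]] [[294.81534694  62.03383065]]
```

View pics/t1.png

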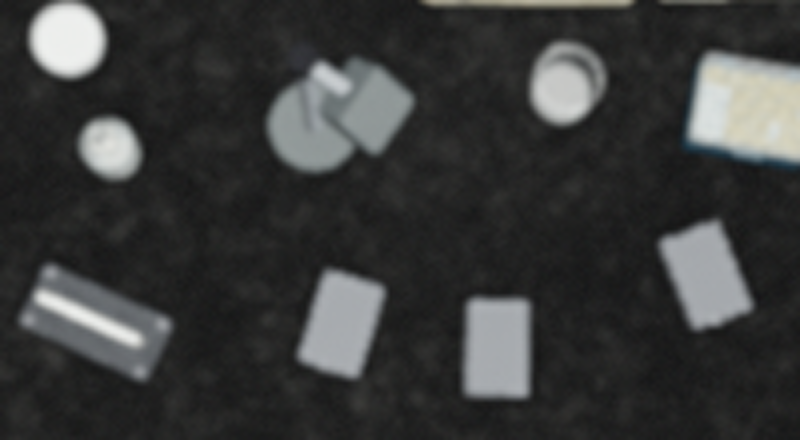

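View pics/s1.png

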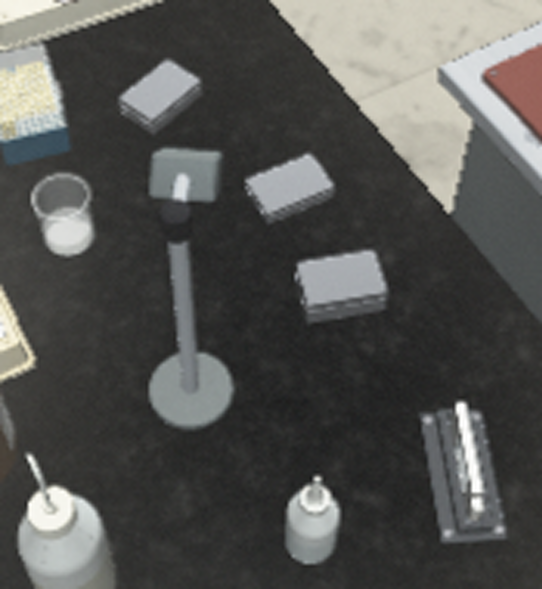

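Top view: rack at (253,215), thick box (315,216), thin box (354,222), bottom box (406,203), reader foot (309,166). The side view at (335,222) confirms the thick box is the one next to the rack. I'll move toward it.

Call:
move_arm(deltas=[{"offset": [0.04, -0.031, 0], "turn": [0, 0, 0]}, {"offset": [0.04, -0.031, 0], "turn": [0, 0, 0]}, {"offset": [0.04, -0.031, 0], "turn": [0, 0, 0]}, {"offset": [0.04, -0.031, 0], "turn": [0, 0, 0]}, {"offset": [0.04, -0.031, 0], "turn": [0, 0, 0]}, {"offset": [0.04, -0.031, 0], "turn": [0, 0, 0]}, {"offset": [0.04, -0.031, 0], "turn": [0, 0, 0]}, {"offset": [0, 0, 0], "turn": [0, 0, 10]}, {"offset": [0, 0, 0], "turn": [0, 0, 10]}, {"offset": [0, 0, 0], "turn": [0, 0, 10]}], jaw=0.087, newtons=20)

```text
time_s: 1.45
ee_pos: [419.6, -299.4, 190.6]
orientation: [-0.0, 0.997, -0.076, -0.0]
contact_force: [-0.4, -0.4, -0.5]
finger_gap: 87.0
grip_force: 0.0
```

```bash
cat >> h.py <<'E'
def Z(yaw): # tool-down orientation with tool x at yaw deg
    y=np.radians(yaw); c,s=np.cos(y),np.sin(y)
    return R.from_matrix(np.array([[c,s,0],[s,-c,0],[0,0,-1]]))
def go(p,Rt,st=None,Rnow=None):
    "tool-axes offset (m) in present attitude and turn (deg) to target"
    st=st or env.state(); Rc=rot(st["orientation"])
    d=np.array(p)-st["ee_pos"]; 
    print("offset m",np.round(Rc.inv().apply(d)/1000,4),"turn",np.round(np.degrees((Rc.inv()*Rt).as_rotvec()),1),"offset after turn",np.round(Rt.inv().apply(d)/1000,4))
E
python3 - <<'E'
from h import *
t=snap("top"); s=snap("side")
# top-face fit: threshold at 140 in side view separates top from sides
for n,(c0,z,roi) in dict(thick=((462,83),40,(315,205,40,35)),thin=((437,-71),24,(298,172,40,35)),bottom=((505,-282),30,(258,143,40,35))).items():
    for lo in (120,135,150):
        for c in blobs(s,roi,lo):
            P=plane(s,c,z)[:,:2].astype(np.float32); r=cv2.minAreaRect(P)
            print(n,"side",lo,np.round(r[0],1),np.round(r[1],1),round(r[2],1))
for lo in (120,140,155):
    for roi,z in (((300,200,30,35),40),((340,205,30,35),24),((390,185,35,35),30)):
        for c in blobs(t,roi,lo):
            P=plane(t,c,z)[:,:2].astype(np.float32); r=cv2.minAreaRect(P)
            print("top",lo,np.round(r[0],1),np.round(r[1],1),round(r[2],1))
crop(s,350,250,50,60,10,"s2.png")
go([462,83,150],Z(-18)); print(env.state()["joint_positions"].round(2))
E
```

```text
thick side 120 [465.6  85.5] [60.3 96.4] 71.7
thick side 135 [464.   85.7] [58.6 91.9] 71.7
thick side 150 [463.2  85.9] [57.  88.8] 71.9
thin side 120 [440.2 -68.5] [61.9 97.9] 87.5
thin side 135 [438.2 -69. ] [59.1 92.4] 87.5
thin side 150 [437.6 -69.2] [57.5 89.4] 87.7
bottom side 120 [ 509.3 -276.8] [100.1  61.3] 19.3
bottom side 135 [ 506.  -278.5] [91. 59.] 19.4
bottom side 150 [ 506.  -278.7] [89.1 57.5] 19.5
top 120 [462.2  82.9] [62.8 96.3] 72.0
top 120 [437.  -71.4] [61.9 95.5] 88.1
top 120 [ 514.9 -278.6] [76.6 63. ] 19.7
top 140 [462.2  82.9] [59.6 92.7] 71.9
top 140 [436.9 -71.7] [57.8 92.7] 88.5
top 140 [ 516.7 -278. ] [69.3 59.5] 19.6
top 155 [461.9  83. ] [55.8 89.6] 72.0
top 155 [436.7 -72. ] [54.7 89.4] 87.6
top 155 [ 517.9 -277.6] [63.3 55. ] 19.8
offset m [-0.0149 -0.3846  0.0406] turn [-0.   0.   9.5] offset after turn [-0.0779 -0.3769  0.0406]
[ 0.71  0.07 -0.18  1.78  0.01  1.29 -1.2 ]
```

View pics/s2.png

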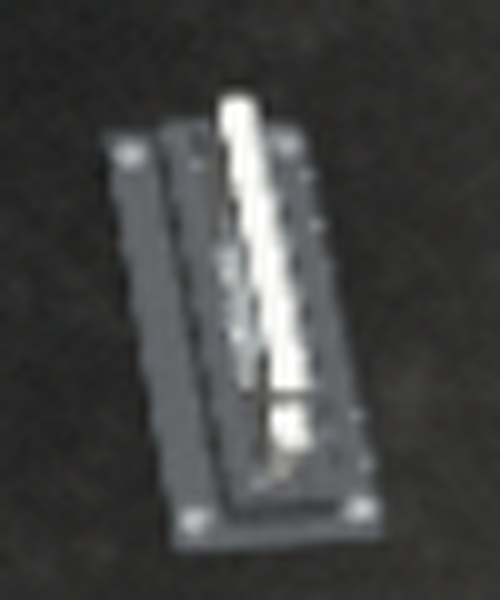

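The slide crop shows the notch at the lower end (pixel ≈(378,290)), so slide +x points along world +64° (forward-left). Continuing to the thick box.

Call:
move_arm(deltas=[{"offset": [0, 0, 0], "turn": [0, 0, 9.3]}, {"offset": [-0.00965, -0.0473, 0.005], "turn": [0, 0, 0]}, {"offset": [-0.00965, -0.0473, 0.005], "turn": [0, 0, 0]}, {"offset": [-0.00965, -0.0473, 0.005], "turn": [0, 0, 0]}, {"offset": [-0.00965, -0.0473, 0.005], "turn": [0, 0, 0]}, {"offset": [-0.00965, -0.0473, 0.005], "turn": [0, 0, 0]}, {"offset": [-0.00965, -0.0473, 0.005], "turn": [0, 0, 0]}, {"offset": [-0.00965, -0.0473, 0.005], "turn": [0, 0, 0]}, {"offset": [-0.00965, -0.0473, 0.005], "turn": [0, 0, 0]}, {"offset": [0, 0, 0], "turn": [0, 0, 0]}])

```text
time_s: 2.8
ee_pos: [460.8, 88.3, 150.5]
orientation: [-0.001, 0.989, -0.149, -0.0]
contact_force: [0.1, 0.0, -0.4]
finger_gap: 86.8
grip_force: 0.0
```

```bash
python3 - <<'E'
from h import *
t=snap("top")
go([463,84.3,4],Z(-18.1)); print(env.state()["joint_positions"].round(2))
# bottom box, now unoccluded from the top; rack and slide in both views
for lo in (100,120,140):
    for c in blobs(t,(388,183,36,40),lo):
        P=plane(t,c,30)[:,:2].astype(np.float32); r=cv2.minAreaRect(P)
        print("bottom",lo,np.round(r[0],1),np.round(r[1],1),round(r[2],1))
s=snap("side")
for n,v,roi in (("top",t,(230,195,50,40)),("side",s,(355,250,45,60))):
    for c in blobs(v,roi,165,amin=15):
        P=plane(v,c,58)[:,:2].astype(np.float32); r=cv2.minAreaRect(P)
        print("slide",n,np.round(r[0],1),np.round(r[1],1),round(r[2],1))
E
```

```text
offset m [0.0025 0.0008 0.1465] turn [-0.   0.   0.8] offset after turn [0.0024 0.0007 0.1465]
[ 0.31  0.02 -0.59  1.92  0.01  1.21 -2.16]
bottom 100 [ 505.2 -281.9] [100.2  65.9] 19.6
bottom 120 [ 505.2 -282. ] [97.2 62.8] 19.6
bottom 140 [ 505.1 -282.2] [93.7 59.2] 19.8
slide top [470.5 330.6] [113.7  16.2] 63.9
slide side [497.8 381.8] [16.  11.4] 64.2
slide side [472.8 327.7] [97.9 21.7] 63.9
```

Call:
move_arm(deltas=[{"offset": [0.0024, 0.0007, 0.04], "turn": [0, 0, 0.7]}, {"offset": [0, 0, 0.04], "turn": [0, 0, 0]}, {"offset": [0, 0, 0.04], "turn": [0, 0, 0]}, {"offset": [0, 0, 0.0265], "turn": [0, 0, 0]}, {"offset": [0, 0, 0], "turn": [0, 0, 0]}, {"offset": [0, 0, 0], "turn": [0, 0, 0]}])

```text
time_s: 3.65
ee_pos: [464.2, 82.3, 5.3]
orientation: [-0.0, 0.987, -0.16, 0.001]
contact_force: [-0.1, 0.3, 1.0]
finger_gap: 86.7
grip_force: 0.0
```

Call:
move_arm(deltas=[{"offset": [0, 0, 0], "turn": [0, 0, 0]}, {"offset": [0, 0, 0], "turn": [0, 0, 0]}, {"offset": [0, 0, 0], "turn": [0, 0, 0]}, {"offset": [0, 0, 0], "turn": [0, 0, 0]}, {"offset": [0, 0, 0], "turn": [0, 0, 0]}, {"offset": [0, 0, 0], "turn": [0, 0, 0]}], jaw=0, newtons=20)

```text
time_s: 4.4
ee_pos: [463.7, 83.2, 4.5]
orientation: [-0.0, 0.987, -0.16, 0.0]
contact_force: [-0.1, 0.3, 5.6]
finger_gap: 59.5
grip_force: 20.0
```

```bash
python3 - <<'E'
from h import *
s=env.state(); print(s["ee_pos"].round(1),s["finger_gap"],s["grip_force"],s["contact_force"])
for w in ([s["ee_pos"][0],s["ee_pos"][1],120],[505.5,-280.3,120]): go(w,Z(19.6))
E
```

```text
[463.7  83.2   4.5] 59.46815244537173 20.00075787305832 [-0.06966925  0.30685983  5.64322152]
offset m [ 1.000e-04 -0.000e+00 -1.155e-01] turn [ -0.  -0. -38.] offset after turn [ 0.      0.     -0.1155]
offset m [ 0.1545  0.3316 -0.1155] turn [ -0.  -0. -38.] offset after turn [-0.0825  0.3564 -0.1155]
```

Call:
move_arm(deltas=[{"offset": [0, 0, -0.02], "turn": [0, 0, 0]}, {"offset": [0, 0, -0.04], "turn": [0, 0, 0]}, {"offset": [0, 0, -0.04], "turn": [0, 0, 0]}, {"offset": [0, 0, -0.0155], "turn": [0, 0, -8]}, {"offset": [0, 0, 0], "turn": [0, 0, -10]}, {"offset": [0, 0, 0], "turn": [0, 0, -10]}, {"offset": [0, 0, 0], "turn": [0, 0, -10]}])

```text
time_s: 5.28
ee_pos: [462.7, 82.7, 119.1]
orientation: [0.0, 0.985, 0.173, -0.001]
contact_force: [-0.3, -0.2, -1.3]
finger_gap: 59.6
grip_force: 20.0
```

Call:
move_arm(deltas=[{"offset": [-0.005, 0.0214, 0], "turn": [0, 0, 0]}, {"offset": [-0.01, 0.043, 0], "turn": [0, 0, 0]}, {"offset": [-0.01, 0.043, 0], "turn": [0, 0, 0]}, {"offset": [-0.01, 0.043, 0], "turn": [0, 0, 0]}, {"offset": [-0.01, 0.043, 0], "turn": [0, 0, 0]}, {"offset": [-0.01, 0.043, 0], "turn": [0, 0, 0]}, {"offset": [-0.01, 0.043, 0], "turn": [0, 0, 0]}, {"offset": [-0.01, 0.043, 0], "turn": [0, 0, 0]}, {"offset": [-0.0075, 0.034, 0], "turn": [0, 0, 0]}, {"offset": [0, 0, 0], "turn": [0, 0, 0]}])

```text
time_s: 6.52
ee_pos: [503.7, -283.6, 118.4]
orientation: [-0.0, 0.986, 0.168, -0.001]
contact_force: [-0.4, 0.9, -1.3]
finger_gap: 59.3
grip_force: 20.0
```

```bash
python3 - <<'E'
from h import *
s=env.state(); print(s["ee_pos"].round(1),s["finger_gap"],s["grip_force"],s["contact_force"],s["joint_positions"].round(2))
go([505.5,-280.3,36],Z(19.6))
v=snap("side"); crop(v,235,90,90,100,6,"s3.png")
E
```

```text
[ 503.7 -283.6  118.4] 59.30405911832889 19.999402463436127 [-0.42818059  0.92105078 -1.29327984] [ 0.71  0.26 -0.32  1.72  0.09  1.18 -0.87]
offset m [ 0.003  -0.0025  0.0824] turn [-0.   0.1 -0.3] offset after turn [ 0.0028 -0.0025  0.0824]
```

View pics/s3.png

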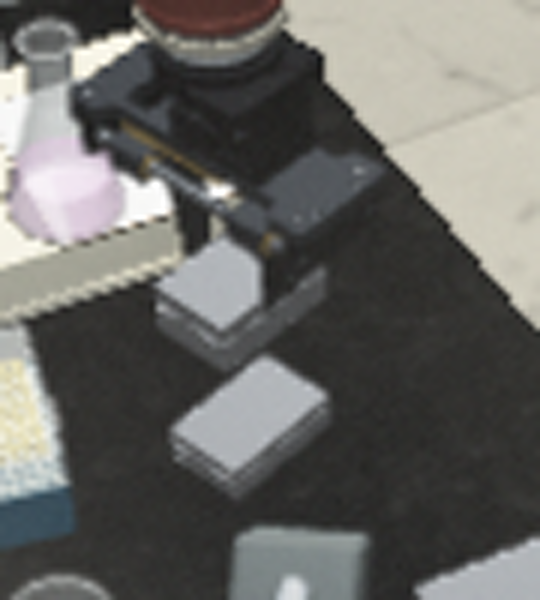

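The held thick box hangs level above the bottom box (at crop (240,290) and (250,425)). Correct and lower.

Call:
move_arm(deltas=[{"offset": [0.0028, -0.0025, 0.02], "turn": [0, 0, -0.3]}, {"offset": [0, 0, 0.03], "turn": [0, 0, 0]}, {"offset": [0, 0, 0.0264], "turn": [0, 0, 0]}, {"offset": [0, 0, 0], "turn": [0, 0, 0]}, {"offset": [0, 0, 0], "turn": [0, 0, 0]}, {"offset": [0, 0, 0], "turn": [0, 0, 0]}])

```text
time_s: 7.32
ee_pos: [507.7, -277.3, 44.6]
orientation: [0.001, 0.985, 0.173, 0.001]
contact_force: [-0.6, -0.9, -1.6]
finger_gap: 59.6
grip_force: 20.0
```

```bash
python3 - <<'E'
from h import *
s=env.state(); print(s["ee_pos"].round(1),s["contact_force"],s["joint_positions"].round(2))
go([505.5,-280.3,35],Z(19.6),s)
v=snap("side"); 
for lo in (135,150):
  for c in blobs(v,(250,125,50,50),lo,amin=30):
    for z in (30,76):
        P=plane(v,c,z)[:,:2].astype(np.float32); r=cv2.minAreaRect(P); print(lo,z,c.mean(0),np.round(r[0],1),np.round(r[1],1),round(r[2],1))
E
```

```text
[ 507.7 -277.3   44.6] [-0.62363459 -0.90808718 -1.60703125] [ 0.69  0.33 -0.32  1.8   0.12  1.03 -0.89]
offset m [-0.0031  0.0021  0.0096] turn [ 0.1 -0.1  0.3] offset after turn [-0.0031  0.0021  0.0096]
135 30 [271.63359375 152.08242187] [ 501.6 -316.3] [62.8 62. ] 19.6
135 76 [271.63359375 152.08242187] [ 518.8 -275. ] [60.1 59.3] 19.6
135 30 [252.35338785 134.64193925] [ 526.9 -447.2] [46.2 31.1] 65.5
135 76 [252.35338785 134.64193925] [ 542.9 -400.3] [44.2 29.8] 65.5
150 30 [271.57259317 152.10830745] [ 501.7 -316.4] [60.8 60.3] 19.5
150 76 [271.57259317 152.10830745] [ 518.8 -275. ] [58.2 57.7] 19.5
```

```bash
cat >> h.py <<'E'
def avg(n=8):
    a=[]
    for i in range(n):
        a.append(env.state()); env.snapshot("top")
    P=np.array([s["ee_pos"] for s in a]); print("mean",P.mean(0).round(2),"sd",P.std(0).round(2),"F",np.mean([s["contact_force"] for s in a],0).round(1))
    st=a[-1]; st["ee_pos"]=P.mean(0); q=np.array([s["orientation"] for s in a]); q*=np.sign(q[:,1:2]) if abs(q[0,1])>.3 else 1
    q=q.mean(0); st["orientation"]=q/np.linalg.norm(q); return st
E
python3 - <<'E'
from h import *
go([505.5,-280.3,35],Z(19.6),avg(8))
E
```

```text
mean [ 507.18 -277.3    43.85] sd [0.25 0.06 0.38] F [-0.1 -0.2 -2. ]
offset m [-0.0026  0.0022  0.0088] turn [ 0.  -0.   0.3] offset after turn [-0.0026  0.0023  0.0088]
```

Call:
move_arm(deltas=[{"offset": [-0.0017, 0.0022, 0.003], "turn": [0, 0, 0.3]}, {"offset": [0, 0, 0.003], "turn": [0, 0, 0]}, {"offset": [0, 0, 0.002], "turn": [0, 0, 0]}, {"offset": [0, 0, 0], "turn": [0, 0, 0]}, {"offset": [0, 0, 0], "turn": [0, 0, 0]}, {"offset": [0, 0, 0], "turn": [0, 0, 0]}])

```text
time_s: 8.52
ee_pos: [506.1, -279.8, 35.4]
orientation: [0.0, 0.985, 0.17, 0.0]
contact_force: [0.7, 0.5, -1.6]
finger_gap: 59.4
grip_force: 20.0
```

```bash
python3 - <<'E'
from h import *
go([506.4,-280,34.5],Z(19.6),avg(4))
E
```

```text
mean [ 506.11 -279.81   35.35] sd [0.01 0.03 0.01] F [-0.   0.1 -1.9]
offset m [0.0002 0.0003 0.0008] turn [ 0. -0. -0.] offset after turn [0.0002 0.0003 0.0008]
```

Call:
move_arm(deltas=[{"offset": [0, 0, 0.0008], "turn": [0, 0, 0]}, {"offset": [0, 0, 0.0005], "turn": [0, 0, 0]}, {"offset": [0, 0, 0], "turn": [0, 0, 0]}, {"offset": [0, 0, 0], "turn": [0, 0, 0]}])

```text
time_s: 9.22
ee_pos: [506.1, -279.9, 34.6]
orientation: [0.0, 0.985, 0.17, 0.0]
contact_force: [-3.4, 1.7, 5.2]
finger_gap: 59.5
grip_force: 20.0
```

Call:
move_arm(deltas=[{"offset": [0, 0, 0], "turn": [0, 0, 0]}, {"offset": [0, 0, 0], "turn": [0, 0, 0]}, {"offset": [0, 0, 0], "turn": [0, 0, 0]}, {"offset": [0, 0, 0], "turn": [0, 0, 0]}, {"offset": [0, 0, -0.02], "turn": [0, 0, 0]}, {"offset": [0, 0, -0.04], "turn": [0, 0, 0]}, {"offset": [0, 0, -0.05], "turn": [0, 0, 0]}, {"offset": [-0.01, -0.045, 0], "turn": [0, 0, 8]}, {"offset": [-0.01, -0.045, 0], "turn": [0, 0, 8]}], jaw=0.087)

```text
time_s: 10.35
ee_pos: [462.3, -198.2, 144.5]
orientation: [0.0, 1.0, 0.028, 0.001]
contact_force: [0.6, 1.0, -0.1]
finger_gap: 87.0
grip_force: 0.0
```

```bash
python3 - <<'E'
from h import *
go([437.5,-70.3,100],Z(-2.2))
E
```

```text
offset m [-0.0176 -0.1291  0.0444] turn [ 0.  -0.1  5.5] offset after turn [-0.0297 -0.1268  0.0445]
```

Call:
move_arm(deltas=[{"offset": [0, 0, 0], "turn": [0, 0, 5.5]}, {"offset": [-0.01, -0.04, 0.01], "turn": [0, 0, 0]}, {"offset": [-0.01, -0.04, 0.01], "turn": [0, 0, 0]}, {"offset": [-0.006, -0.03, 0.01], "turn": [0, 0, 0]}, {"offset": [0, 0, 0.01], "turn": [0, 0, 0]}, {"offset": [0, 0, 0], "turn": [0, 0, 0]}, {"offset": [0, 0, 0], "turn": [0, 0, 0]}])

```text
time_s: 11.22
ee_pos: [440.6, -88.8, 104.2]
orientation: [-0.0, 1.0, -0.017, 0.0]
contact_force: [-0.0, -0.2, 0.1]
finger_gap: 86.9
grip_force: 0.0
```

```bash
python3 - <<'E'
from h import *
go([437.5,-70.3,3.8],Z(-2.2),avg(4))
v=snap("side"); t=snap("top"); crop(v,235,110,90,80,7,"s4.png")
for n,w,roi in (("side",v,(250,125,50,52)),("top",t,(388,183,36,40))):
 for lo in (135,150):
  for c in blobs(w,roi,lo,amin=30):
    P=plane(w,c,70)[:,:2].astype(np.float32); r=cv2.minAreaRect(P); print(n,lo,c.mean(0),np.round(r[0],1),np.round(r[1],1),round(r[2],1))
E
```

```text
mean [440.68 -88.68 104.26] sd [0.02 0.12 0.02] F [-0.1  0.4  0.2]
offset m [-0.0038 -0.0183  0.1005] turn [-0.  -0.   0.2] offset after turn [-0.0039 -0.0182  0.1005]
side 135 [275.63116197 151.14348592] [ 504.5 -279. ] [90.2 59.2] 19.3
side 135 [265.15048883 128.94570531] [ 484.1 -394.6] [ 80.1 150.3] 60.7
side 150 [275.56627907 151.0747093 ] [ 504.5 -279.1] [88.5 57.5] 19.6
side 150 [264.97836207 128.86853448] [ 484.2 -395. ] [ 79.4 149.8] 60.7
top 135 [407.91259141 202.72452011] [ 504.  -282.2] [93.3 60.3] 19.6
top 150 [407.92892857 202.7277381 ] [ 504.  -282.1] [90.4 56.4] 20.0
```

View pics/s4.png

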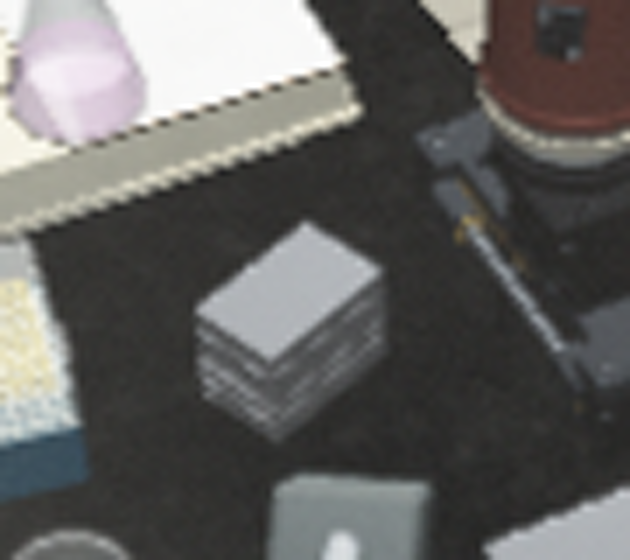

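The stack's top face (px (275.6,151)) lies within about 1.5 mm of the bottom box and the edges are flush. Now the thin box.

Call:
move_arm(deltas=[{"offset": [-0.0039, -0.0182, 0.02], "turn": [0, 0, 0]}, {"offset": [0, 0, 0.04], "turn": [0, 0, 0]}, {"offset": [0, 0, 0.03], "turn": [0, 0, 0]}, {"offset": [0, 0, 0.01], "turn": [0, 0, 0]}, {"offset": [0, 0, 0], "turn": [0, 0, 0]}, {"offset": [0, 0, 0], "turn": [0, 0, 0]}, {"offset": [0, 0, 0], "turn": [0, 0, 0]}])

```text
time_s: 12.4
ee_pos: [437.9, -69.8, 5.0]
orientation: [0.0, 1.0, -0.017, 0.001]
contact_force: [0.2, -0.2, 0.4]
finger_gap: 86.8
grip_force: 0.0
```

Call:
move_arm(deltas=[{"offset": [0, 0, 0], "turn": [0, 0, 0]}, {"offset": [0, 0, 0], "turn": [0, 0, 0]}, {"offset": [0, 0, 0], "turn": [0, 0, 0]}, {"offset": [0, 0, 0], "turn": [0, 0, 0]}, {"offset": [0, 0, 0], "turn": [0, 0, 0]}, {"offset": [0, 0, 0], "turn": [0, 0, 0]}], jaw=0)

```text
time_s: 13.15
ee_pos: [437.1, -69.6, 3.9]
orientation: [-0.0, 1.0, -0.017, -0.0]
contact_force: [1.5, -0.6, -0.3]
finger_gap: 34.6
grip_force: 0.0
```

```bash
python3 - <<'E'
from h import *
s=avg(3); print(s["finger_gap"],s["grip_force"]); s["ee_pos"][2]=0; print(rot(s["orientation"]).inv().apply(np.array([437.5,-70.3,0])-s["ee_pos"]))
go([505,-280.3,160],Z(19.6),s)
E
```

```text
mean [437.07 -69.56   3.94] sd [0.01 0.01 0.01] F [0.8 0.2 0.2]
26.82449242489079 0.0
[ 4.57208309e-01  7.22929922e-01 -8.13037356e-05]
offset m [ 0.0749  0.2083 -0.16  ] turn [ -0.    0.  -21.5] offset after turn [-0.0067  0.2213 -0.16  ]
```

```bash
python3 - <<'E'
from h import *
v=snap("side"); crop(v,260,120,110,110,5,"s5.png"); print(env.state()["finger_gap"])
t=snap("top")
for c in blobs(t,(335,195,45,50),140,amin=10): print(c.mean(0), cv2.minAreaRect(plane(t,c,24)[:,:2].astype(np.float32)))
E
```

```text
18.854142412260913
```

View pics/s5.png

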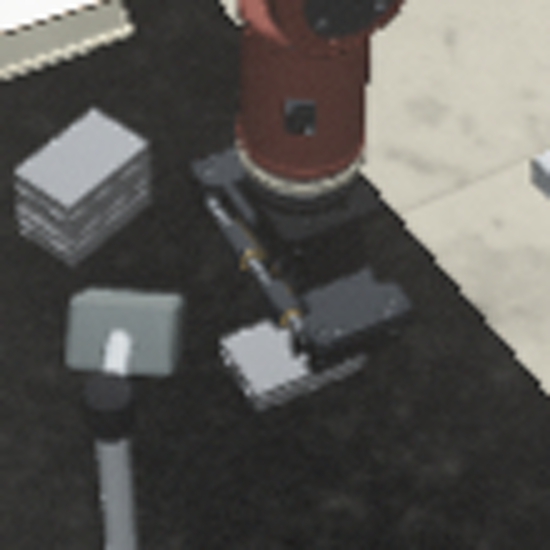

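```bash
python3 - <<'E'
from h import *
v=snap("side"); print(env.state()["finger_gap"],env.state()["ee_pos"])
f=lambda p:((proj(v,p)-[260,120])*5).round(0).tolist()
for z in (4,14,24,34,44): print(z,f([437,-69.6,z]),f([437,-60,z]),f([437,-80,z]))
print("box corners z24",f([[483,-40,24],[391,-40,24],[483,-100,24],[391,-100,24]]))
# darkness map of px around finger
g=cv2.cvtColor(v["pixels"],cv2.COLOR_RGB2GRAY); print("rows 180-205, cols 300-340"); print(g[180:206,302:338:1])
E
```

```text
11.549669508604666 [437.08003721 -69.56689879   3.96877838]
4 [[289.0, 358.0]] [[296.0, 367.0]] [[282.0, 349.0]]
14 [[290.0, 350.0]] [[296.0, 359.0]] [[283.0, 340.0]]
24 [[290.0, 342.0]] [[297.0, 350.0]] [[283.0, 332.0]]
34 [[290.0, 333.0]] [[297.0, 342.0]] [[283.0, 324.0]]
44 [[291.0, 325.0]] [[298.0, 334.0]] [[284.0, 315.0]]
box corners z24 [[257.0, 393.0], [363.0, 345.0], [217.0, 338.0], [321.0, 291.0]]
rows 180-205, cols 300-340
[[ 42  42  42  45  44  45  47  46  44  43  40  42  58  77  80  92  87  61
   51  67  80  82  84  83  83  85  85  84  80  85  83  85  82  83  83  83]
 [ 44  46  44  43  45  42  44  48  45  42  41  43  46  61  70 127 134  80
   45  54  75  82  84  83  84  83  82  83  83  84  84  81  84  84  84  87]
 [ 47  48  44  40  40  42  46  44  40  42  43  40  42  43  93 121 122  83
   54  55  76  83  83  83  86  84  84  82  82  82  83  82  82  78  81  98]
 [ 42  44  41  44  38  41  45  45  42  42  51  70  54  50  83  95 139 106
   70  78  84  84  83  82  82  85  82  82  85  83  81  82  82  79  80  79]
 [ 40  40  43  39  42  40  44  48  55  78 112 152  99  44  67  72  
[... 2511 characters left out ...]
  61  40  41  43  45  41  35
   35  37  40  42  42  41  38  38  41  40  43  46  46  42  39  37  42  44]
 [ 47  43  45  44  38  41  40  38  37  49  45  43  41  40  39  42  40  35
   37  37  38  40  38  41  41  38  39  43  48  50  44  42  41  41  42  41]
 [ 44  44  45  42  40  38  43  39  37  35  41  42  44  40  39  40  37  36
   40  36  42  44  42  44  43  41  43  47  46  46  46  44  41  41  42  40]
 [ 43  41  43  40  41  41  39  37  40  38  36  41  38  39  38  37  38  38
   36  38  44  43  42  46  46  48  48  44  47  44  41  40  38  37  39  41]
 [ 40  40  37  37  40  37  42  39  36  39  40  35  39  42  40  37  40  43
   41  39  40  39  40  45  49  49  52  51  48  42  46  42  43  41  38  42]]
```

The thin box has not moved: its corners still sit at px (304,189) and (312,201). The fingertips show at px (318,190), about 20 mm higher than nominal, so they closed over the box top. I'll open and probe downward in small force-checked steps.

Call:
move_arm(deltas=[{"offset": [0, 0, 0], "turn": [0, 0, 0]}, {"offset": [0, 0, 0], "turn": [0, 0, 0]}, {"offset": [0, 0, 0], "turn": [0, 0, 0]}, {"offset": [0, 0, 0], "turn": [0, 0, 0]}, {"offset": [0, 0, 0], "turn": [0, 0, 0]}, {"offset": [0, 0, 0.002], "turn": [0, 0, 0]}, {"offset": [0, 0, 0.002], "turn": [0, 0, 0]}, {"offset": [0, 0, 0], "turn": [0, 0, 0]}, {"offset": [0, 0, 0], "turn": [0, 0, 0]}], jaw=0.087)

```text
time_s: 14.58
ee_pos: [437.1, -69.5, -0.1]
orientation: [-0.0, 1.0, -0.017, -0.0]
contact_force: [-1.3, 0.0, -0.2]
finger_gap: 85.2
grip_force: 0.0
```

Call:
move_arm(deltas=[{"offset": [0, 0, 0.002], "turn": [0, 0, 0]}, {"offset": [0, 0, 0.002], "turn": [0, 0, 0]}, {"offset": [0, 0, 0], "turn": [0, 0, 0]}, {"offset": [0, 0, 0], "turn": [0, 0, 0]}])

```text
time_s: 15.08
ee_pos: [437.1, -69.5, -4.0]
orientation: [-0.0, 1.0, -0.017, -0.0]
contact_force: [-0.9, 0.1, -0.1]
finger_gap: 86.9
grip_force: 0.0
```

```bash
python3 - <<'E'
from h import *
s=avg(3); v=snap("side"); crop(v,275,140,85,75,7,"s6.png")
E
```

```text
mean [437.1  -69.56  -4.02] sd [0.01 0.01 0.03] F [-0.3  0.2 -0. ]
```

View pics/s6.png

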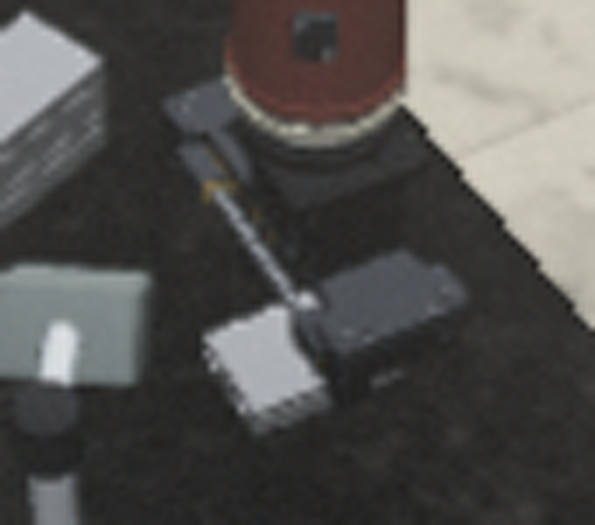

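The near finger now hangs beside the box, with its tip at px ≈(325,197), still roughly 15 mm above the bench and without contact. I'll go lower in small steps.

Call:
move_arm(deltas=[{"offset": [0, 0, 0.002], "turn": [0, 0, 0]}, {"offset": [0, 0, 0.002], "turn": [0, 0, 0]}, {"offset": [0, 0, 0], "turn": [0, 0, 0]}, {"offset": [0, 0, 0], "turn": [0, 0, 0]}])

```text
time_s: 15.78
ee_pos: [437.1, -69.6, -8.1]
orientation: [-0.0, 1.0, -0.017, -0.0]
contact_force: [0.2, 0.3, -0.4]
finger_gap: 87.2
grip_force: 0.0
```

Call:
move_arm(deltas=[{"offset": [0, 0, 0.002], "turn": [0, 0, 0]}, {"offset": [0, 0, 0.001], "turn": [0, 0, 0]}, {"offset": [0, 0, 0], "turn": [0, 0, 0]}, {"offset": [0, 0, 0], "turn": [0, 0, 0]}])

```text
time_s: 16.27
ee_pos: [437.1, -69.6, -11.0]
orientation: [-0.0, 1.0, -0.017, -0.0]
contact_force: [-0.8, 0.7, -0.1]
finger_gap: 87.0
grip_force: 0.0
```

Call:
move_arm(deltas=[{"offset": [0, 0, 0.0015], "turn": [0, 0, 0]}, {"offset": [0, 0, 0.0015], "turn": [0, 0, 0]}, {"offset": [0, 0, 0], "turn": [0, 0, 0]}])

```text
time_s: 16.65
ee_pos: [437.0, -69.5, -14.2]
orientation: [-0.0, 1.0, -0.017, -0.0]
contact_force: [-0.2, 0.5, -0.3]
finger_gap: 86.9
grip_force: 0.0
```

Call:
move_arm(deltas=[{"offset": [0, 0, 0.0015], "turn": [0, 0, 0]}, {"offset": [0, 0, 0.001], "turn": [0, 0, 0]}, {"offset": [0, 0, 0], "turn": [0, 0, 0]}])

```text
time_s: 17.02
ee_pos: [437.0, -69.5, -16.6]
orientation: [-0.0, 1.0, -0.017, -0.0]
contact_force: [-0.8, 0.4, 0.0]
finger_gap: 87.3
grip_force: 0.0
```

Call:
move_arm(deltas=[{"offset": [0, 0, 0.001], "turn": [0, 0, 0]}, {"offset": [0, 0, 0.001], "turn": [0, 0, 0]}, {"offset": [0, 0, 0], "turn": [0, 0, 0]}])

```text
time_s: 17.4
ee_pos: [437.0, -69.5, -18.6]
orientation: [-0.0, 1.0, -0.017, -0.0]
contact_force: [0.4, -0.2, 0.4]
finger_gap: 86.9
grip_force: 0.0
```

Call:
move_arm(deltas=[{"offset": [0, 0, 0.001], "turn": [0, 0, 0]}, {"offset": [0, 0, 0.001], "turn": [0, 0, 0]}, {"offset": [0, 0, 0], "turn": [0, 0, 0]}])

```text
time_s: 17.77
ee_pos: [437.0, -69.6, -20.6]
orientation: [-0.0, 1.0, -0.017, -0.0]
contact_force: [1.4, 1.1, 0.7]
finger_gap: 86.7
grip_force: 0.0
```

Call:
move_arm(deltas=[{"offset": [0, 0, 0.001], "turn": [0, 0, 0]}, {"offset": [0, 0, 0], "turn": [0, 0, 0]}, {"offset": [0, 0, 0.001], "turn": [0, 0, 0]}, {"offset": [0, 0, 0], "turn": [0, 0, 0]}])

```text
time_s: 18.27
ee_pos: [437.0, -69.5, -22.6]
orientation: [-0.0, 1.0, -0.017, -0.0]
contact_force: [-0.8, 0.3, -1.4]
finger_gap: 87.0
grip_force: 0.0
```

```bash
python3 - <<'E'
from h import *
s=avg(3); v=snap("side"); crop(v,290,150,70,60,8,"s7.png")
f=lambda p:((proj(v,p)-[290,150])*8+4).round(0).tolist()
for z in (0,5,10,24): print(z,f([[427,-26,z],[447,-26,z],[427,-12,z],[447,-12,z]]))
print(f([[483,-40,24],[391,-40,24],[483,-40,0],[391,-40,0]]))
E
```

```text
mean [437.05 -69.55 -22.57] sd [0.02 0.   0.03] F [-0.   0.1 -0.2]
0 [[293.0, 397.0], [256.0, 415.0], [309.0, 418.0], [272.0, 436.0]]
5 [[293.0, 391.0], [257.0, 408.0], [309.0, 412.0], [272.0, 429.0]]
10 [[294.0, 385.0], [257.0, 402.0], [310.0, 406.0], [273.0, 423.0]]
24 [[295.0, 366.0], [258.0, 384.0], [311.0, 388.0], [274.0, 405.0]]
[[175.0, 394.0], [345.0, 315.0], [175.0, 424.0], [342.0, 347.0]]
```

View pics/s7.png

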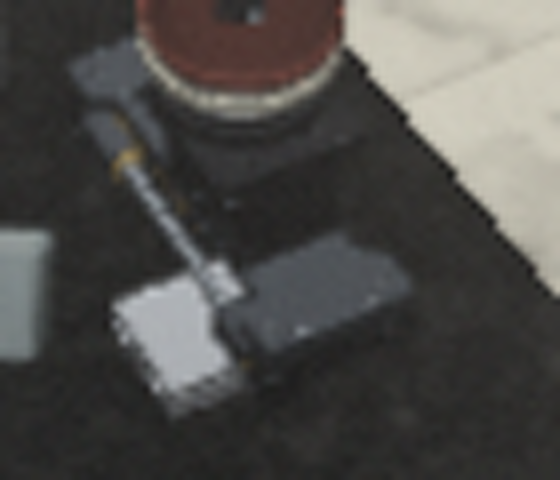

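The crop shows the gripper straddling the thin box (box top at crop (175,330)) with no contact. Close in short, watched steps.

Call:
move_arm(deltas=[{"offset": [0, 0, -0.003], "turn": [0, 0, 0]}, {"offset": [0, 0, 0], "turn": [0, 0, 0]}, {"offset": [0, 0, 0], "turn": [0, 0, 0]}], jaw=0.056)

```text
time_s: 18.85
ee_pos: [437.1, -69.6, -19.5]
orientation: [0.0, 1.0, -0.017, 0.0]
contact_force: [0.3, -0.4, -1.0]
finger_gap: 64.9
grip_force: 0.0
```

Call:
move_arm(deltas=[{"offset": [0, 0, 0], "turn": [0, 0, 0]}, {"offset": [0, 0, 0], "turn": [0, 0, 0]}, {"offset": [0, 0, 0], "turn": [0, 0, 0]}], jaw=0.05)

```text
time_s: 19.23
ee_pos: [437.1, -69.6, -19.5]
orientation: [-0.0, 1.0, -0.017, -0.0]
contact_force: [0.4, -0.6, 1.0]
finger_gap: 59.6
grip_force: 20.0
```

Call:
move_arm(deltas=[{"offset": [0, 0, -0.015], "turn": [0, 0, 0]}, {"offset": [0, 0, -0.03], "turn": [0, 0, 0]}, {"offset": [0, 0, -0.04], "turn": [0, 0, 0]}, {"offset": [0, 0, -0.04], "turn": [0, 0, -6]}, {"offset": [0, 0, -0.025], "turn": [0, 0, -8]}, {"offset": [0, 0, 0], "turn": [0, 0, -7.6]}, {"offset": [0, 0, 0], "turn": [0, 0, 0]}])

```text
time_s: 20.1
ee_pos: [437.1, -69.4, 131.3]
orientation: [0.0, 0.985, 0.171, 0.0]
contact_force: [-0.3, -0.0, -1.6]
finger_gap: 60.0
grip_force: 20.0
```

Call:
move_arm(deltas=[{"offset": [-0.0007, 0.0213, 0], "turn": [0, 0, 0]}, {"offset": [-0.0012, 0.04, 0], "turn": [0, 0, 0]}, {"offset": [-0.0012, 0.04, 0], "turn": [0, 0, 0]}, {"offset": [-0.0012, 0.04, 0], "turn": [0, 0, 0]}, {"offset": [-0.0012, 0.04, 0], "turn": [0, 0, 0]}, {"offset": [-0.0012, 0.04, 0], "turn": [0, 0, 0]}, {"offset": [0, 0, 0], "turn": [0, 0, 0]}, {"offset": [0, 0, 0], "turn": [0, 0, 0]}, {"offset": [0, 0, 0], "turn": [0, 0, 0]}])

```text
time_s: 21.22
ee_pos: [505.2, -279.4, 130.3]
orientation: [-0.0, 0.985, 0.171, -0.0]
contact_force: [-0.1, 0.0, -0.9]
finger_gap: 60.1
grip_force: 20.0
```

```bash
python3 - <<'E'
from h import *
s=avg(4); print(s["finger_gap"],s["grip_force"]);go([504.7,-280.4,58],Z(19.6),s)
E
```

```text
mean [ 505.29 -279.49  130.52] sd [0.07 0.08 0.12] F [-0.1 -0.2 -0.9]
59.80119381442372 19.991765320301056
offset m [-0.0009  0.0007  0.0725] turn [-0.   0.   0.1] offset after turn [-0.0009  0.0007  0.0725]
```

Call:
move_arm(deltas=[{"offset": [-0.0009, 0.0007, 0.02], "turn": [0, 0, 0]}, {"offset": [0, 0, 0.03], "turn": [0, 0, 0]}, {"offset": [0, 0, 0.0225], "turn": [0, 0, 0]}, {"offset": [0, 0, 0], "turn": [0, 0, 0]}, {"offset": [0, 0, 0.003], "turn": [0, 0, 0]}, {"offset": [0, 0, 0.002], "turn": [0, 0, 0]}, {"offset": [0, 0, 0], "turn": [0, 0, 0]}, {"offset": [0, 0, 0], "turn": [0, 0, 0]}])

```text
time_s: 22.42
ee_pos: [504.9, -281.3, 53.3]
orientation: [0.0, 0.985, 0.171, 0.0]
contact_force: [0.7, 0.1, -1.8]
finger_gap: 59.5
grip_force: 20.0
```

```bash
python3 - <<'E'
from h import *
s=avg(3);go([504.7,-280.4,50.5],Z(19.6),s)
E
```

```text
mean [ 504.86 -281.23   53.25] sd [0.03 0.02 0.07] F [ 0.4  0.3 -1.2]
offset m [ 0.0001 -0.0008  0.0028] turn [ 0.  -0.   0.1] offset after turn [ 0.0001 -0.0008  0.0028]
```

Call:
move_arm(deltas=[{"offset": [0, -0.0008, 0.001], "turn": [0, 0, 0]}, {"offset": [0, 0, 0.001], "turn": [0, 0, 0]}, {"offset": [0, 0, 0.001], "turn": [0, 0, 0]}, {"offset": [0, 0, 0], "turn": [0, 0, 0]}, {"offset": [0, 0, 0], "turn": [0, 0, 0]}])

```text
time_s: 23.2
ee_pos: [504.4, -280.4, 50.5]
orientation: [0.0, 0.985, 0.171, -0.0]
contact_force: [-2.2, 2.0, 6.5]
finger_gap: 60.0
grip_force: 20.0
```

Call:
move_arm(deltas=[{"offset": [0, 0, 0], "turn": [0, 0, 0]}, {"offset": [0, 0, 0], "turn": [0, 0, 0]}, {"offset": [0, 0, 0], "turn": [0, 0, 0]}, {"offset": [0, 0, 0], "turn": [0, 0, 0]}, {"offset": [0, 0, -0.02], "turn": [0, 0, 0]}, {"offset": [0, 0, -0.04], "turn": [0, 0, 0]}, {"offset": [0, 0, -0.05], "turn": [0, 0, 0]}, {"offset": [-0.02, -0.04, 0], "turn": [0, 0, 0]}, {"offset": [-0.02, -0.04, 0], "turn": [0, 0, 0]}, {"offset": [-0.02, -0.04, 0], "turn": [0, 0, 0]}], jaw=0.087)

```text
time_s: 24.45
ee_pos: [406.6, -186.7, 160.0]
orientation: [0.0, 0.985, 0.171, 0.0]
contact_force: [0.4, 0.5, 1.5]
finger_gap: 86.9
grip_force: 0.0
```

```bash
python3 - <<'E'
from h import *
go([430,0,160],Z(19.6)); print(env.state()["joint_positions"].round(2))
v=snap("side"); t=snap("top")
for n,w,roi in (("side",v,(250,125,50,52)),("top",t,(388,183,36,40))):
  for c in blobs(w,roi,142,amin=30):
    P=plane(w,c,94)[:,:2].astype(np.float32); r=cv2.minAreaRect(P); print(n,c.mean(0).round(1),np.round(r[0],1),np.round(r[1],1),round(r[2],1))
# slide strip ends and rack outline
for n,w,roi in (("top",t,(230,190,55,50)),):
  for lo,z,am in ((165,58,15),(62,0,100),(75,0,100),(90,0,100)):
    for c in blobs(w,roi,lo,amin=am):
      r=cv2.minAreaRect(plane(w,c,z)[:,:2].astype(np.float32)); print(n,lo,np.round(r[0],1),np.round(r[1],1),round(r[2],1))
g=v["pixels"]
for lo in (150,180,200):
    for c in blobs(v,(355,250,45,60),lo,amin=4):
        r=cv2.minAreaRect(plane(v,c,58)[:,:2].astype(np.float32)); print("slide side",lo,np.round(r[0],1),np.round(r[1],1),round(r[2],1))
E
```

```text
offset m [ 0.0849 -0.1679 -0.    ] turn [ 0.  -0.   0.1] offset after turn [ 0.0847 -0.168  -0.    ]
[ 0.69 -0.04 -0.34  1.96 -0.02  1.23 -0.88]
side [275.3 146.8] [ 504.6 -278.7] [89.5 58.9] 19.3
side [265.1 128.9] [ 493.7 -370.7] [ 77.5 146.8] 60.7
top [408.8 197.5] [ 514.6 -278.7] [70.2 59.9] 18.8
top 165 [470.5 330.6] [113.7  16.2] 63.9
top 62 [471.5 332.3] [149.5  74. ] 64.3
top 75 [471.8 332.3] [146.6  71.2] 64.4
top 90 [471.8 332.3] [143.4  68.2] 64.3
slide side 150 [497.6 381.6] [17.7 12.4] 63.5
slide side 150 [472.1 328. ] [98.6 22.8] 62.6
slide side 180 [497.9 381.8] [14.4 10.5] 64.2
slide side 180 [469.4 329.4] [97.  12.9] 63.8
slide side 200 [498.2 381.9] [12.4  9.2] 65.9
slide side 200 [469.3 329.3] [95.8 10.9] 64.1
```

The stack is square: the top face sits at (504.6,−278.7), matching the thick box to within 0.5 mm. On to the rack.

Call:
move_arm(deltas=[{"offset": [0.021, -0.042, 0], "turn": [0, 0, 0]}, {"offset": [0.021, -0.042, 0], "turn": [0, 0, 0]}, {"offset": [0.021, -0.042, 0], "turn": [0, 0, 0]}, {"offset": [0.021, -0.042, 0], "turn": [0, 0, 0]}, {"offset": [0.025, -0.05, 0], "turn": [0, 0, 0]}, {"offset": [0.025, -0.05, 0], "turn": [0, 0, 0]}, {"offset": [0.025, -0.05, 0], "turn": [0, 0, 0]}, {"offset": [0.025, -0.05, 0], "turn": [0, 0, 0]}, {"offset": [0.025, -0.05, 0], "turn": [0, 0, 0]}, {"offset": [0.02, -0.04, 0], "turn": [0, 0, 0]}])

```text
time_s: 25.8
ee_pos: [469.3, 323.1, 160.0]
orientation: [-0.001, 0.985, 0.171, 0.0]
contact_force: [0.7, 0.4, 0.5]
finger_gap: 86.6
grip_force: 0.0
```

Call:
move_arm(deltas=[{"offset": [0, 0, 0], "turn": [0, 0, -10]}, {"offset": [0, 0, 0], "turn": [0, 0, -10]}, {"offset": [0, 0, 0], "turn": [0, 0, -10]}, {"offset": [0, 0, 0], "turn": [0, 0, -10]}, {"offset": [0, 0, 0], "turn": [0, 0, -4.5]}, {"offset": [0, 0, 0.03], "turn": [0, 0, 0]}, {"offset": [0, 0, 0.03], "turn": [0, 0, 0]}, {"offset": [0, 0, 0], "turn": [0, 0, 0]}, {"offset": [0, 0, 0], "turn": [0, 0, 0]}], jaw=0.04)

```text
time_s: 26.92
ee_pos: [469.4, 321.3, 101.1]
orientation: [-0.0, 0.847, 0.531, 0.001]
contact_force: [-0.4, 0.5, 0.3]
finger_gap: 40.1
grip_force: 0.0
```

```bash
python3 - <<'E'
from h import *
s=avg(4);go([471.2,332.6,50],Z(64.1),s); print(s["joint_positions"].round(2),s["finger_gap"])
E
```

```text
mean [469.52 321.39 101.26] sd [0.06 0.06 0.12] F [-0.   0.3  0.7]
offset m [ 0.0107 -0.0034  0.0513] turn [ 0.  -0.1  0.1] offset after turn [ 0.0108 -0.0034  0.0513]
[ 0.12  0.39 -0.97  1.74  0.35  1.19 -1.4 ] 40.25375814003978
```

Call:
move_arm(deltas=[{"offset": [0.0108, -0.0034, 0], "turn": [0, 0, 0]}, {"offset": [0, 0, 0.02], "turn": [0, 0, 0]}, {"offset": [0, 0, 0.03], "turn": [0, 0, 0]}, {"offset": [0, 0, 0.01], "turn": [0, 0, 0]}, {"offset": [0, 0, 0], "turn": [0, 0, 0]}, {"offset": [0, 0, 0], "turn": [0, 0, 0]}, {"offset": [0, 0, 0], "turn": [0, 0, 0]}])

```text
time_s: 28.0
ee_pos: [471.0, 332.3, 40.9]
orientation: [0.0, 0.847, 0.531, 0.001]
contact_force: [0.2, -0.6, 0.9]
finger_gap: 39.9
grip_force: 0.0
```

```bash
python3 - <<'E'
from h import *
s=avg(3);go([471.2,332.6,12],Z(64.1),s)
E
```

```text
mean [470.94 332.22  40.74] sd [0.06 0.08 0.1 ] F [-0.1  0.1  0.2]
offset m [0.0004 0.     0.0287] turn [ 0.  -0.1  0.1] offset after turn [0.0005 0.0001 0.0287]
```

Call:
move_arm(deltas=[{"offset": [0.0004, 0, 0.012], "turn": [0, 0, 0]}, {"offset": [0, 0, 0.008], "turn": [0, 0, 0]}, {"offset": [0, 0, 0.005], "turn": [0, 0, 0]}, {"offset": [0, 0, 0.003], "turn": [0, 0, 0]}, {"offset": [0, 0, 0], "turn": [0, 0, 0]}, {"offset": [0, 0, 0], "turn": [0, 0, 0]}])

```text
time_s: 28.9
ee_pos: [470.8, 332.5, 12.2]
orientation: [-0.0, 0.847, 0.531, 0.0]
contact_force: [-0.2, -0.1, -0.3]
finger_gap: 39.6
grip_force: 0.0
```

Call:
move_arm(deltas=[{"offset": [0, 0, 0], "turn": [0, 0, 0]}, {"offset": [0, 0, 0], "turn": [0, 0, 0]}, {"offset": [0, 0, 0], "turn": [0, 0, 0]}, {"offset": [0, 0, 0], "turn": [0, 0, 0]}, {"offset": [0, 0, 0], "turn": [0, 0, 0]}], jaw=0, newtons=15)

```text
time_s: 29.52
ee_pos: [470.7, 332.3, 12.0]
orientation: [-0.0, 0.847, 0.531, 0.0]
contact_force: [-0.1, 0.2, 0.1]
finger_gap: 10.0
grip_force: 15.0
```

```bash
python3 - <<'E'
from h import *
s=avg(4);print(s["finger_gap"],s["grip_force"],s["moment"]);go([471.2,332.6,12],Z(64.1),s)
E
```

```text
mean [470.67 332.32  12.01] sd [0.01 0.02 0.01] F [ 0.1 -0.1  0.6]
9.753047812443315 14.998126924037933 [-0.07083652 -0.03060636 -0.01339346]
offset m [0.0005 0.0004 0.    ] turn [-0.  -0.   0.1] offset after turn [0.0005 0.0004 0.    ]
```

The slide is gripped at 10 mm with negligible side force. Lift straight up, then measure the reader.

Call:
move_arm(deltas=[{"offset": [0, 0, 0], "turn": [0, 0, 0]}, {"offset": [0, 0, -0.01], "turn": [0, 0, 0]}, {"offset": [0, 0, -0.02], "turn": [0, 0, 0]}, {"offset": [0, 0, -0.03], "turn": [0, 0, 0]}, {"offset": [0, 0, -0.04], "turn": [0, 0, 0]}, {"offset": [0, 0, -0.04], "turn": [0, 0, 0]}, {"offset": [0, 0, -0.04], "turn": [0, 0, 0]}, {"offset": [0, 0, 0], "turn": [0, 0, 0]}, {"offset": [0, 0, 0], "turn": [0, 0, 0]}], newtons=30)

```text
time_s: 30.85
ee_pos: [470.5, 332.2, 192.4]
orientation: [0.0, 0.847, 0.531, 0.0]
contact_force: [0.1, -0.6, -0.9]
finger_gap: 9.6
grip_force: 30.0
```

```bash
python3 - <<'E'
from h import *
from scipy.optimize import least_squares
s=avg(3); print(s["finger_gap"],s["grip_force"],s["joint_positions"].round(2))
t=snap("top"); v=snap("side")
c=max(blobs(t,(290,140,50,45),75,amin=60),key=len)
def seg(a,b):
    a,b=np.array(a,float),np.array(b,float); L=np.linalg.norm(b-a); u=(b-a)/L; d=c-a
    k=(d@u>.2*L)&(d@u<.8*L)&(abs(d@[-u[1],u[0]])<2)
    P=plane(t,c[k],300)[:,:2]; l=cv2.fitLine(P.astype(np.float32),cv2.DIST_L2,0,.01,.01).ravel()
    print("edge",k.sum(),np.degrees(np.arctan2(l[1],l[0])).round(1),l[2:].round(1))
seg((320,149.5),(333,159.5)); seg((333,160.5),(325,173.5))
def circ(w,c,z):
    P=plane(w,c,z)[:,:2]; r=least_squares(lambda q:np.hypot(*(P-q[:2]).T)-q[2],[650,85,45],loss="soft_l1",f_scale=1).x; return r.round(1)
L=c[(c[:,0]<306)|((c[:,1]>171)&(c[:,0]<312))]
for f in blobs(v,(265,235,45,40),75,amin=60):
    F=f[(f[:,1]>254)|(f[:,0]<276)|(f[:,0]>296)]
    F=F[F[:,1]>248]
    for z in (0,6,12): print("foot side",z,circ(v,F,z),"top",circ(t,L,z))
for lo in (75,95):
  for f in blobs(v,(268,172,36,28),lo,amin=40): print("head side",lo,f.min(0),f.max(0),cv2.minAreaRect(f.astype(np.float32)))
p=cv2.approxPolyDP((c*8).astype(np.int32)[:,None],16,True)[:,0]/8; print(p.tolist())
E
```

```text
mean [470.36 331.98 191.77] sd [0.13 0.16 0.45] F [-0.3 -0.5 -0.8]
9.74953442866061 29.997531473636627 [ 0.13  0.33 -1.01  1.61  0.29  1.36 -1.36]
edge 63 48.7 [657.4  33.2]
edge 60 -36.0 [608.8  27.5]
foot side 0 [666.1 106.4  46.2] top [670.1 107.6  48.9]
foot side 6 [667.4 109.4  46. ] top [669.  107.4  48.7]
foot side 12 [668.7 112.3  45.7] top [667.9 107.2  48.6]
head side 75 [272.5625 176.8125] [296.1875 195.4375] ((284.177734375, 186.31898498535156), (22.82675552368164, 18.230642318725586), 5.042450904846191)
head side 95 [273.0625 177.1875] [295.6875 194.8125] ((284.1802673339844, 186.1715087890625), (21.936302185058594, 17.30466079711914), 4.698680877685547)
[[332.625, 158.125], [324.125, 150.75], [308.75, 149.375], [298.625, 158.875], [296.5, 168.5], [302.75, 176.375], [312.125, 177.0], [318.875, 171.0], [325.0, 172.5]]
```

```bash
cat >> h.py <<'E'
def tri(va,a,vb,b):
    "closest points of two rays: midpoint and gap vector b-a"
    e=[]; 
    for v,p in((va,a),(vb,b)):
        q=plane(v,p,0)[0]; e.append((v["eye"],(q-v["eye"])/np.linalg.norm(q-v["eye"])))
    (o1,d1),(o2,d2)=e; k=np.linalg.lstsq(np.c_[d1,-d2],o2-o1,rcond=None)[0]
    p,q=o1+k[0]*d1,o2+k[1]*d2; return ((p+q)/2).round(1),(q-p).round(1)
E
python3 - <<'E'
from h import *
t=snap("top"); v=snap("side")
f=max(blobs(v,(268,170,36,30),80,amin=40),key=len)
p=cv2.approxPolyDP((f*8).astype(np.int32)[:,None],10,True)[:,0]/8; print("side head poly",p.round(1).tolist())
for lo in (150,170,185):
    for n,w,roi in (("top",t,(303,145,22,20)),("side",v,(275,180,20,25))):
        for c in blobs(w,roi,lo,amin=2):
            P=plane(w,c,300)[:,:2].astype(np.float32); r=cv2.minAreaRect(P); print("rod",n,lo,c.mean(0).round(1),np.round(r[0],1),np.round(r[1],1),round(r[2],1))
g=cv2.cvtColor(t["pixels"],cv2.COLOR_RGB2GRAY); print(g[146:180,302:338])
E
```

```text
side head poly [[273.6, 179.0], [273.9, 193.1], [283.9, 195.1], [293.6, 193.8], [295.5, 178.5], [277.6, 177.0]]
rod top 150 [303.  162.2] [627.7 117. ] [ 4.3 16.7] 89.3
rod top 150 [321.9 160.5] [636.6  56.6] [26.9 36.6] 89.0
rod top 150 [311.1 156. ] [651.8  89.1] [32.4 38.2] 22.8
rod side 150 [283.1 189.8] [642.3  70.1] [31.7 14.8] 57.4
rod top 170 [312.4 154.6] [653.4  84.7] [32. 13.] 57.6
rod side 170 [283.  189.9] [642.7  70.4] [29.8 12.9] 56.9
rod top 185 [312.4 154.5] [653.7  84.7] [28.4  9.4] 56.6
rod side 185 [283. 190.] [642.6  70.1] [26.9 11.5] 51.5
[[48 47 47 ... 32 34 36]
 [48 51 51 ... 35 36 37]
 [49 53 52 ... 38 37 35]
 ...
 [43 58 75 ... 32 35 33]
 [36 40 46 ... 33 33 33]
 [36 38 40 ... 36 35 39]]
```

```bash
python3 - <<'E'
from h import *
t=snap("top"); v=snap("side")
F=np.array([668.2,108.4])
for n,a,b in (("rod",(312.4,154.55),(283,189.95)),("R",(332.4,158.3),(274.3,178.2)),("B",(324.9,172.2),(295.2,178.6)),("mid",(328.7,165.3),(284.7,178.2))):
    p,g=tri(t,a,v,b); print(n,p,g,"heading",np.degrees(np.arctan2(*(F-p[:2])[::-1])).round(1),np.linalg.norm(F-p[:2]).round(1))
E
```

```text
rod [649.4  84.5 319.1] [-0.4  0.3 -0.1] heading 51.8 30.4
R [641.6  14.8 291.3] [ 1.2 -0.8  0.3] heading 74.1 97.3
B [591.3  43.2 290. ] [-2.4  1.8 -0.4] heading 40.3 100.8
mid [616.3  28.7 291.1] [-0.4  0.3 -0.1] heading 56.9 95.1
```

Call:
move_arm(deltas=[{"offset": [0, 0, 0], "turn": [0, 0, -9.2]}, {"offset": [0, 0, 0], "turn": [0, 0, -9.2]}, {"offset": [0, 0, 0], "turn": [0, 0, -9.2]}, {"offset": [0, 0, 0], "turn": [0, 0, -9.2]}, {"offset": [0, 0, 0], "turn": [0, 0, -9.2]}, {"offset": [0, 0, 0], "turn": [0, 0, -9.2]}, {"offset": [0, 0, 0], "turn": [0, 0, -9.2]}, {"offset": [0, 0, 0], "turn": [0, 0, -9.2]}, {"offset": [0, 0, 0], "turn": [0, 0, -9.3]}, {"offset": [0, 0, 0], "turn": [0, 0, 0]}])

```text
time_s: 32.55
ee_pos: [470.6, 332.3, 191.8]
orientation: [-0.0, 0.284, 0.959, 0.0]
contact_force: [0.6, -1.2, 0.2]
finger_gap: 9.9
grip_force: 30.0
```

```bash
cat >> h.py <<'E'
H=57.0; F=np.array([668.2,108.4,0])
def target(c=(0.5,0,-20),foot=F,head=H,back=0):
    h=np.radians(head); xr=np.array([np.cos(h),np.sin(h),0]); z=np.array([0,0,1]); yr=np.cross(z,xr)
    Rs=np.c_[yr,-(xr+z)/2**.5,(-xr+z)/2**.5]; Rt=np.c_[yr,-Rs[:,1],-Rs[:,2]]
    focus=foot-190*xr+[0,0,170]; cen=focus-Rs@[38,-5,0]
    return cen-Rt@np.array(c)-back*Rt[:,2], R.from_matrix(Rt),cen,focus
E
python3 - <<'E'
from h import *
s=env.state(); print(s["ee_pos"],s["joint_positions"].round(2)); p,Rt,cen,fo=target(); print(p,cen,fo,target(back=100)[0])
go([450,60,220],Z(147),s); s["ee_pos"]=np.array([450,60,220]); go([470,-180,240],Z(147),s); s["ee_pos"]=np.array([470,-180,240]); go(target(back=80)[0],Z(147),s)
E
```

```text
[470.63531944 332.3075021  191.83828425] [ 0.28  0.44 -1.25  1.6   0.42  1.41 -0.02]
[602.78416954 -63.02056607 152.32233047] [594.66247515 -74.60883947 166.46446609] [564.71858335 -50.94740791 170.        ] [ 564.27237404 -122.32353065  223.03300859]
offset m [-0.1308 -0.2397 -0.0282] turn [-0. -0.  0.] offset after turn [-0.131  -0.2396 -0.0282]
offset m [-0.1474 -0.1905 -0.0201] turn [-0. -0.  0.] offset after turn [-0.1475 -0.1904 -0.02  ]
offset m [-0.0477  0.1138  0.0311] turn [-0. -0.  0.] offset after turn [-0.0477  0.1139  0.0311]
```

Call:
move_arm(deltas=[{"offset": [-0.0218, -0.04, -0.0047], "turn": [0, 0, 0]}, {"offset": [-0.0218, -0.04, -0.0047], "turn": [0, 0, 0]}, {"offset": [-0.0218, -0.04, -0.0047], "turn": [0, 0, 0]}, {"offset": [-0.0218, -0.04, -0.0047], "turn": [0, 0, 0]}, {"offset": [-0.0218, -0.04, -0.0047], "turn": [0, 0, 0]}, {"offset": [-0.0218, -0.04, -0.0047], "turn": [0, 0, 0]}, {"offset": [0, 0, 0], "turn": [0, 0, 0]}])

```text
time_s: 33.42
ee_pos: [450.2, 55.7, 220.5]
orientation: [0.001, 0.289, 0.957, -0.001]
contact_force: [0.6, 0.7, 0.2]
finger_gap: 9.8
grip_force: 30.0
```

Call:
move_arm(deltas=[{"offset": [-0.0246, -0.0317, -0.0033], "turn": [0, 0, 0]}, {"offset": [-0.0246, -0.0317, -0.0033], "turn": [0, 0, 0]}, {"offset": [-0.0246, -0.0317, -0.0033], "turn": [0, 0, 0]}, {"offset": [-0.0246, -0.0317, -0.0033], "turn": [0, 0, 0]}, {"offset": [-0.0246, -0.0317, -0.0033], "turn": [0, 0, 0]}, {"offset": [-0.0246, -0.0317, -0.0033], "turn": [0, 0, 0]}, {"offset": [0, 0, 0], "turn": [0, 0, 0]}])

```text
time_s: 34.3
ee_pos: [470.7, -182.5, 239.6]
orientation: [-0.0, 0.287, 0.958, 0.001]
contact_force: [-0.3, 1.3, -0.9]
finger_gap: 9.6
grip_force: 30.0
```

```bash
python3 - <<'E'
from h import *
s=avg(2); print(s["joint_positions"].round(2)); go(target(back=80)[0],Z(147),s)
E
```

```text
mean [ 470.82 -181.35  239.59] sd [0.1  1.15 0.03] F [-0.2  1.  -0.6]
[ 1.19  0.08 -0.95  1.7   0.07  1.4   1.23]
offset m [-0.0458  0.1147  0.0308] turn [ 0.1 -0.  -0.2] offset after turn [-0.0462  0.1145  0.0307]
```

Call:
move_arm(deltas=[{"offset": [0, 0, 0], "turn": [-9, 0, 0]}, {"offset": [0, 0, 0], "turn": [-9, 0, 0]}, {"offset": [0, 0, 0], "turn": [-9, 0, 0]}, {"offset": [0, 0, 0], "turn": [-9, 0, 0]}, {"offset": [0, 0, 0], "turn": [-9, 0, 0]}, {"offset": [0, 0, 0], "turn": [0, 0, 0]}, {"offset": [0, 0, 0], "turn": [0, 0, 0]}])

```text
time_s: 35.28
ee_pos: [471.4, -178.5, 240.6]
orientation: [0.108, 0.261, 0.887, 0.366]
contact_force: [0.3, -0.1, -0.5]
finger_gap: 9.7
grip_force: 30.0
```

```bash
python3 - <<'E'
from h import *
s=avg(3); print(s["joint_positions"].round(2)); p,Rt,_,_=target(back=80); go(p,Rt,s)
E
```

```text
mean [ 471.58 -178.41  240.77] sd [0.1  0.07 0.15] F [ 0.3  0.  -0.6]
[ 1.54  0.21 -0.78  1.82 -0.63  1.39  1.95]
offset m [-0.0477  0.0565  0.1012] turn [-0.1 -0.1  0.2] offset after turn [-0.0472  0.0564  0.1015]
```

Call:
move_arm(deltas=[{"offset": [-0.0118, 0.0141, 0.0254], "turn": [0, 0, 0]}, {"offset": [-0.0118, 0.0141, 0.0254], "turn": [0, 0, 0]}, {"offset": [-0.0118, 0.0141, 0.0254], "turn": [0, 0, 0]}, {"offset": [-0.0118, 0.0141, 0.0254], "turn": [0, 0, 0]}, {"offset": [0, 0, 0], "turn": [0, 0, 0]}, {"offset": [0, 0, 0], "turn": [0, 0, 0]}])

```text
time_s: 36.17
ee_pos: [570.9, -111.8, 208.4]
orientation: [0.108, 0.261, 0.886, 0.366]
contact_force: [-0.8, -0.5, -0.8]
finger_gap: 9.5
grip_force: 30.0
```

```bash
python3 - <<'E'
from h import *
s=avg(3); print(s["joint_positions"].round(2)); p,Rt,_,_=target(back=80); go(p,Rt,s)
t=snap("top"); v=snap("side")
Rc=rot(s["orientation"])
# predicted slide corners (frosted end lower/upper, other end) in both views for both offset hypotheses
loc=np.array([[55,5,26],[43,5,26],[55,5,14],[-55,5,26],[55,5,-26],[-55,5,-26]],float)*[1,1,-1]+[.5,0,-20] # tool frame: x=xs,y=-ys,z=-zs, label face
loc2=loc+[0,0,-0]
A=s["ee_pos"]+Rc.apply(loc); 
d=20+0
for n,w in (("top",t),("side",v)): print(n,proj(w,A).round(1).tolist(),"centre",proj(w,s["ee_pos"]+Rc.apply([[.5,0,-20]])).round(1).tolist())
for n,w in (("top",t),("side",v)):
    c0=proj(w,s["ee_pos"]+Rc.apply([[.5,0,-20]]))[0].astype(int); x,y=c0-25
    for lo in (150,180):
        for c in blobs(w,(x,y,50,50),lo,amin=5):
            r=cv2.minAreaRect(c.astype(np.float32)); print(n,lo,c.mean(0).round(1),cv2.boxPoints(r).round(1).tolist(),len(c))
E
```

```text
mean [ 570.81 -112.35  208.35] sd [0.07 0.41 0.06] F [-0.5 -0.6 -0.8]
[ 1.35  0.31 -0.84  1.81 -0.61  1.16  1.79]
offset m [0.     0.002  0.0012] turn [-0.1 -0.   0.1] offset after turn [0.     0.002  0.0012]
top [[367.1, 197.0], [368.9, 194.2], [364.9, 196.0], [383.1, 171.1], [357.5, 192.9], [373.2, 167.6]] centre [[371.0, 182.7]]
side [[295.2, 147.2], [291.6, 147.0], [295.1, 150.9], [261.6, 145.7], [294.7, 163.1], [261.2, 161.7]] centre [[278.3, 154.4]]
top 150 [368.9 184.6] [[358.5, 193.39999389648438], [373.29998779296875, 167.89999389648438], [384.1000061035156, 174.3000030517578], [369.29998779296875, 199.6999969482422]] 580
top 150 [370.1 159.7] [[362.8999938964844, 156.60000610351562], [377.20001220703125, 156.60000610351562], [377.20001220703125, 164.8000030517578], [362.8999938964844, 164.8000030517578]] 290
top 180 [369.5 193.1] [[363.8999938964844, 194.89999389648438], [373.1000061035156, 187.89999389648438], [375.79998779296875, 191.5], [366.70001220703125, 198.5]] 205
top 180 [367.7 181.8] [[362.5, 187.3000030517578], [370.3999938964844, 174.89999389648438], [372.700012
[... 262 characters left out ...]
] 261
side 150 [278.9 152.6] [[261.8999938964844, 161.89999389648438], [262.70001220703125, 140.10000610351562], [296.3999938964844, 141.5], [295.6000061035156, 163.1999969482422]] 940
side 150 [261.5 131.6] [[252.60000610351562, 128.60000610351562], [273.6000061035156, 128.60000610351562], [273.6000061035156, 137.10000610351562], [252.60000610351562, 137.10000610351562]] 417
side 180 [279.2 153.6] [[262.0, 161.10000610351562], [263.3999938964844, 140.1999969482422], [296.5, 142.5], [295.0, 163.39999389648438]] 1231
side 180 [262.6 132.8] [[252.1999969482422, 135.3000030517578], [272.70001220703125, 128.60000610351562], [273.29998779296875, 130.3000030517578], [252.6999969482422, 137.0]] 352
```

Both views match the predicted slide pose to better than 1 px: the lower long edge runs (358.5,193.4)–(373.3,167.9) in the top view, against a predicted (357.5,192.9)–(373.2,167.6). Final approach.

Call:
move_arm(deltas=[{"offset": [-0.001, 0.001, 0.015], "turn": [0, 0, 0]}, {"offset": [0, 0.001, 0.02], "turn": [0, 0, 0]}, {"offset": [0, 0, 0.02], "turn": [0, 0, 0]}, {"offset": [0, 0, 0.015], "turn": [0, 0, 0]}, {"offset": [0, 0, 0.01], "turn": [0, 0, 0]}, {"offset": [0, 0, 0], "turn": [0, 0, 0]}, {"offset": [0, 0, 0], "turn": [0, 0, 0]}, {"offset": [0, 0, 0], "turn": [0, 0, 0]}])

```text
time_s: 37.42
ee_pos: [603.5, -64.6, 153.2]
orientation: [0.109, 0.262, 0.886, 0.367]
contact_force: [0.0, 0.9, -1.1]
finger_gap: 9.5
grip_force: 30.0
```

```bash
python3 - <<'E'
from h import *
s=avg(5); print(s["joint_positions"].round(2)); c=(1.5,0,-20.5); p,Rt,cen,fo=target(c); go(p,Rt,s)
Rc=rot(s["orientation"]); loc=np.array([[55,5,-26],[-55,5,-26]],float)*[1,1,-1]+c
t=snap("top"); v=snap("side")
for n,w in (("top",t),("side",v)):
    q=proj(w,s["ee_pos"]+Rc.apply([c]))[0].astype(int)-25
    print(n,"pred lower corners",proj(w,s["ee_pos"]+Rc.apply(loc)).round(1).tolist())
    k=max(blobs(w,(*q,50,50),150,amin=5),key=len); print(cv2.boxPoints(cv2.minAreaRect(k.astype(np.float32))).round(1).tolist())
for n,w,roi in (("side",v,(250,125,50,52)),):
  for k in blobs(w,roi,142,amin=30):
    r=cv2.minAreaRect(plane(w,k,94)[:,:2].astype(np.float32)); print("stack",np.round(r[0],1),np.round(r[1],1),round(r[2],1))
E
```

```text
mean [603.4  -64.38 153.08] sd [0.04 0.14 0.06] F [-0.   0.4 -0.6]
[ 1.25  0.38 -0.86  1.87 -0.6   0.98  1.77]
offset m [0.0003 0.     0.0016] turn [-0.  -0.   0.1] offset after turn [0.0003 0.     0.0016]
top pred lower corners [[343.4, 186.7], [358.7, 162.2]]
[[344.20001220703125, 186.8000030517578], [358.70001220703125, 162.39999389648438], [368.8999938964844, 168.39999389648438], [354.3999938964844, 192.8000030517578]]
side pred lower corners [[293.7, 187.3], [260.5, 185.8]]
[[261.29998779296875, 186.3000030517578], [261.3999938964844, 170.1999969482422], [273.29998779296875, 170.3000030517578], [273.20001220703125, 186.39999389648438]]
stack [ 527.3 -134.1] [24.9 52.1] 60.4
stack [ 590.3 -172.3] [29.1 42.5] 60.4
stack [ 515.6 -386.7] [78.7 86.5] 65.5
```

Call:
move_arm(deltas=[{"offset": [0.0003, 0, 0.0016], "turn": [0, 0, 0]}, {"offset": [0, 0, 0], "turn": [0, 0, 0]}, {"offset": [0, 0, 0], "turn": [0, 0, 0]}, {"offset": [0, 0, 0], "turn": [0, 0, 0]}, {"offset": [0, 0, 0], "turn": [0, 0, 0]}, {"offset": [0, 0, 0], "turn": [0, 0, 0]}])

```text
time_s: 38.52
ee_pos: [603.7, -62.8, 151.7]
orientation: [0.108, 0.262, 0.886, 0.367]
contact_force: [0.0, -0.6, 0.1]
finger_gap: 9.7
grip_force: 30.0
```

```bash
python3 - <<'E'
from h import *
s=avg(3); p,Rt,_,_=target((1.5,0,-20.5)); go(p,Rt,s); print(s["finger_gap"],np.abs(s["qvel"]).max())
print(env.close_job())
E
```

```text
mean [603.67 -62.73 151.72] sd [0.   0.03 0.01] F [-0.1 -0.1 -0.2]
offset m [-0.0004 -0.0001 -0.0004] turn [ 0.  -0.1  0.1] offset after turn [-0.0004 -0.0001 -0.0004]
9.76686218387439 0.001871828735404769
the job is handed in; nothing more can be done
None
```

Job handed in at about 39 s, with no verdict returned: both boxes are stacked and released (top face within about 2 mm of the bottom box when last checked), and the slide is held within 1 mm of my computed target; that target rests on a camera estimate of the reader, good to perhaps 4 mm and 2°.

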